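# Gauge two bored wheel sleeves and sort them

### The arm

A 6-joint arm with a two-finger parallel gripper is mounted at the origin on the work surface. World frame = base frame: x ahead of the robot, y to its left, z up, the work surface at z = 0. Lengths are in m, angles in rad, forces in N, time in s.
With the tool pointing down it reaches from about 0.325 to 0.775 m from the base axis. Payload 9.3 kg.
Tool frame: the origin (TCP) lies at the very end of the fingers, on their centre line; the grasp point (between the pads) lies 19 mm behind it; x points along the fingers, y is the direction in which the jaws open and shut, and the axes are right-handed (so a half turn about x gives the same grasp; the last joint's range is limited). The gripper opens to 85 mm and grips with 20 to 120 N. Pads are 22 mm wide; open, the fingers measure 114 mm over their backs; the gripper's body (76 mm by 85 mm) begins 54 mm behind the grasp point. The pads swing forward as they close: fully open they stand 13 mm farther back than shut.
Start: joints at [-1.31, 0.259, 0.021, 1.334, 0, 1.418], TCP at [0.221, -0.504, 0.231] pointing down, gripper open.
Joint ranges: [-3.04, 3.04], [-0.91, 1.82], [-1.04, 1.36], [-1.92, 1.95], [-1.52, 1.45], [-3.14, 3.14]. Speed limits (rad/s): [2.22, 2.22, 2.79, 3.14, 3.14, 3.14].

### API

Orientations are given as a unit quaternion [x, y, z, w].
In Python, from plant import arm gives the robot as it stands.
- The arm moves only by the tool send_rows, never from a script. Its argument "series" is a list of rows, each a list of 7 numbers: the shift along the tool's x, y, z in m, then the turn, a rotation vector about the tool's x, y, z in rad, then the finger opening in m, from 0 to 0.0854. A call has 1 to 10 rows; each row shifts and turns the commanded pose from where the row before left it, along the tool's axes as they then stand; what a row does not reach is not made up. A row lasts 1/8 s, in which the tool goes at most 62.5 mm and 10.7 degrees, less where a joint would pass 70% of its speed; a pose out of reach is approached as far as the arm can. A call with a gripper value outside its range is refused whole. The fingers move at their own pace and stop on an object; the grip force is fixed at half the most. Time passes only in rows, so rows that do not move let the fingers close. It gives the time, the measured TCP pose, the force and the opening at its end, in the units of the state.
- arm.observe(): the state, without advancing time (a new reading comes with each control period).
- arm.snapshot(name): name is "scene" or "top"; returns the picture (480x640x3 uint8, red, green, blue); there is no depth.
- arm.camera_info(name): a dict with "vfov" (degrees; the focal length in pixels is half the picture's height over the tangent of half this angle, whatever the lens; pixels are square), "cx", "cy" (the principal point, pixels), "k1" (the pictures are not rectified: a ray, as slopes to the right and down, at radius r is drawn at 1 + k1 r^2 times it, then the intrinsics apply), "eye" and "attitude" of the camera in the world. Camera axes: x right, y up, looking along -z (the intrinsics and any distortion apply to the point x, -y, -z); pixel columns grow to the right and rows downward; lengths in m; the calibration is good to about 2 mm. A picture is of the moment at which its call begins. camera_info takes no time and is no camera call.
- arm.close_job(): hands the job in, once; it reports no verdict.
Trained networks look in the newest picture that a camera, given by its name, has taken for a name from the list of things; names that differ only in an ending like _2 or _b are one class to them, and where a whole thing is asked for, a point or a joint stands for the part that bears it (a point fixed in the world has none). Each returns a list of dicts, best first, with "confidence" (0 to 1); they miss things now and then, are a little off and sometimes report something else, mostly with a low value. They report only what shows in the picture. A call takes as long as a camera call. They do not tell look-alikes from the thing itself.
- arm.spot_in(camera, target): "position" ([x, y, z] in m, in the coordinates of the camera as it stood for that picture, good to about 4 mm: the middle of the surface that is visible of it).
- arm.silhouettes(camera, target): "pixels" (480x640 bool, what is visible of it).
- arm.spot_point(camera, target): "position" ([x, y, z] in m, in the coordinates of the camera as it stood for that picture, good to about 4 mm: a listed point, or the origin of a listed thing).
The state is a dict: "t": time; "joints": joint angles; "qvel": joint speeds; "effort": joint torques, N m; "tcp_pos": TCP position; "eef_rot": TCP orientation; "contact_force": force on the tool from outside, world axes, zero at the start; "wrist_torque": the same for the moment, N m; "finger_gap": opening from 0.0 (shut) to 1.0 (fully open).
Only numpy, scipy, OpenCV 4.12 (cv2) and the standard library are available. Lean on these libraries where they do the work, as an engineer would, in place of code of your own. Each camera call takes 0.05 s, during which the arm holds its last target.

### The job

Check the two aluminium sleeves standing on the cutting mat, one at a time, on the step plug gauge clamped upright in the vice: lower the sleeve over it and, without forcing, let it slide down as far as it will go, then put it away before you take the other one. A sleeve that stops on the gauge's step is good and goes in the empty bay of the plywood tray, standing upright; one that passes the step and sinks right down to the collar is bored too big and goes in the round scrap tin. Leave everything else where it is.

Things in the scene. Friction and masses are not known exactly. Their poses are not given: they have to be found in the camera images.
- sleeve_a: a turned aluminium sleeve, a plain tube standing upright on the mat (mat top 3 mm above the table): 32 mm outside diameter, 40 mm long, 50 to 100 g. Bore either good (13.6 mm) or oversize (17 mm); do not trust the eye or the name, use the gauge. Origin: the middle of the sleeve, on its axis, 20 mm from each end; z along its axis
- sleeve_b: the other sleeve: a turned aluminium sleeve, a plain tube standing upright on the mat (mat top 3 mm above the table): 32 mm outside diameter, 40 mm long, 50 to 100 g. Bore either good (13.6 mm) or oversize (17 mm); do not trust the eye or the name, use the gauge. Origin: the middle of the sleeve, on its axis, 20 mm from each end; z along its axis
- gauge_foot (a point): on the gauge's axis, at the top face of its collar, 70 mm above the table; z up. The gauge is a bright steel stepped pin standing upright, fixed in the vice. The collar is 24 mm across and rests on the vice jaws, whose tops lie 8 mm below this point. From here up to 22 mm the pin is 15.4 mm thick. An oversize sleeve comes to rest here, its middle 20 mm above this point
- gauge_step (a point): on the gauge's axis, 22 mm above gauge_foot, where a 2 mm high cone leads from the thick part (15.4 mm, below) to the slim part (12 mm across, above, 26 mm long). A good sleeve comes to rest on this cone: its lower end about 1 mm, its middle 21 mm above this point (43 mm above gauge_foot)
- gauge_tip (a point): top of the gauge's nose, 56 mm above gauge_foot; the nose tapers from 12 mm to 6 mm across over its last 6 mm
- vice: drill-press vice of grey cast iron, fixed to the table, jaws 100 mm wide and 62 mm high, bed 190 mm long, a screw with a 125 mm T-bar at its far end. Origin: on the table below the gauge's axis; x runs away from the robot, along the screw to the T-bar (which ends 170 mm from the origin); the near end is 50 mm from the origin
- tray: open plywood tray, 210 x 130 x 30 mm high, walls and floor 6 mm, fixed to the table at the left or the right; a cross wall, 26 mm high, halves it. The bay towards its -x (nearer the robot) is empty, a wheel lies in the other. Origin: centre of its underside; x along its length
- tray_bay (a point): centre of the floor of the tray's empty bay, 6 mm above the table; the bay is 96 mm long (tray x) by 118 mm (tray y) inside, its walls rise 24 mm above this point; axes as the tray's
- tin: round open scrap tin of sheet steel, 140 mm across, 42 mm high, wall and floor 2 mm, empty, fixed to the table at the left or the right, on the other side from the tray. Origin: centre of its underside, z up
- wheel_tray: model-aircraft wheel, black tyre and white hub, 80 mm across, 28 mm wide, lying flat in the tray's other bay; bystander. Origin: centre of its underside
- wheel_spare: a wheel like it, lying flat on the table beyond and to the right; bystander. Origin: centre of its underside
- sanding_block: wooden sanding block 85 x 32 x 26 mm on the left part of the mat; bystander. Origin: centre of its underside, x along its length
- screwdriver: screwdriver 170 mm long with a black handle, lying across the mat between the robot and the sleeves; bystander. Origin: middle of its length, at its underside; x along it, blade towards its +x
- spanner: steel open-ended spanner 130 mm long on the right part of the mat; bystander. Origin: middle of its length, at its underside; x along it
- glue: white glue bottle 34 mm across, 95 mm high, beyond and to the left; bystander. Origin: centre of its underside
- propeller: wooden two-bladed propeller 270 mm across, 16 mm high, lying on the table at the left; bystander. Origin: centre of its underside, y along the blades
There are look-alikes about, which are no part of the job. Leave any orange or red look-alike of the sleeve_a alone.

How it is judged:
By the outcome, as a careful person would: the job done as asked, in the order asked, and still so for the second after the job is handed in, with the robot touching nothing.
It also fails if it takes over 70 s, if anything falls off the work surface, if the arm or the gripper's body presses on something with over 40 N, if the wrist force passes 120 N, or if a joint passes its speed limit or range.

## Working session

There is one attempt and no reset: what is moved stays moved. The work goes in short steps, Python scripts to look and compute and a tool call to move; the robot and the scene stay as the last step left them, time stands still between calls to the robot, and variables do not carry over. Pictures are saved under pics/ and viewed, and the job is handed in when it is done.

Besides the shell and the picture viewer there is one more tool, called after ">>>" as a command line: name --pt "numbers of a row" for each row, then --argument value for the rest. send_rows: Moves the arm, as the interface text tells. Its arguments: {"type":"object","properties":{"series":{"type":"array","items":{"type":"array","items":{"type":"number"}}}},"required":["series"]}

```bash
ls && mkdir -p pics && python3 - <<'E'
from plant import arm
import cv2
s=arm.observe(); print(s)
for n in("scene","top"):
    print(n,arm.camera_info(n)); cv2.imwrite(f"pics/{n}0.png",arm.snapshot(n)[:,:,::-1])
E
```

```text
pics
{'t': 0.0, 'joints': array([-1.30958708e+00,  2.59212697e-01,  2.07392883e-02,  1.33368834e+00,
        1.66525186e-06,  1.41819228e+00]), 'qvel': array([-8.84730247e-04,  1.13074808e-05, -4.98028483e-04, -6.44037492e-04,
       -1.53627881e-03, -1.64431499e-03]), 'effort': array([-1.52349614e-03, -5.55640268e+01,  3.44524348e+01,  1.32890377e-02,
       -4.11335950e-04, -2.27500885e-05]), 'tcp_pos': array([ 0.22107696, -0.50330184,  0.23064618]), 'eef_rot': array([-0.69199918, -0.14574547,  0.69205041, -0.14478133]), 'contact_force': array([0.65493822, 0.2195036 , 0.19515131]), 'wrist_torque': array([-0.01475867,  0.08303046, -0.00823493]), 'finger_gap': 0.998754232656788}
scene {'vfov': 56.420008722041466, 'cx': 314.52515602476655, 'cy': 240.1358330669954, 'k1': -0.10193347976545002, 'eye': array([0.96699616, 0.16458545, 0.92251803]), 'attitude': array([0.17591952, 0.18709452, 0.71583646, 0.64932744])}
top {'vfov': 47.82777713384609, 'cx': 322.02578157684684, 'cy': 243.73061307489536, 'k1': 0.05227781285110282, 'eye': array([0.33428971, 0.09142462, 1.49799902]), 'attitude': array([-0.04234411,  0.03298162,  0.71225548, -0.69986521])}
```

View pics/scene0.png

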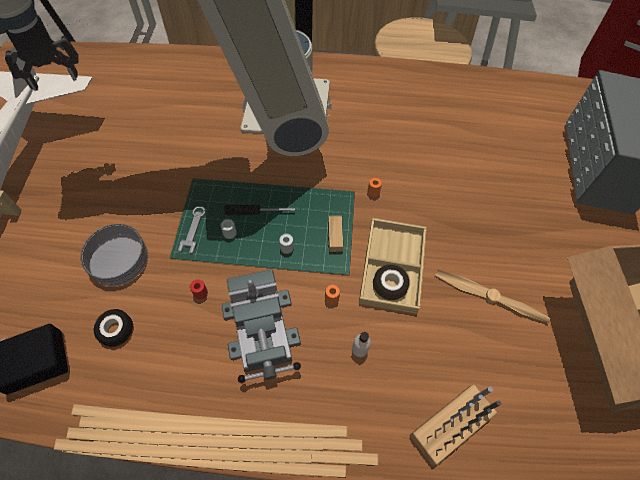

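View pics/top0.png

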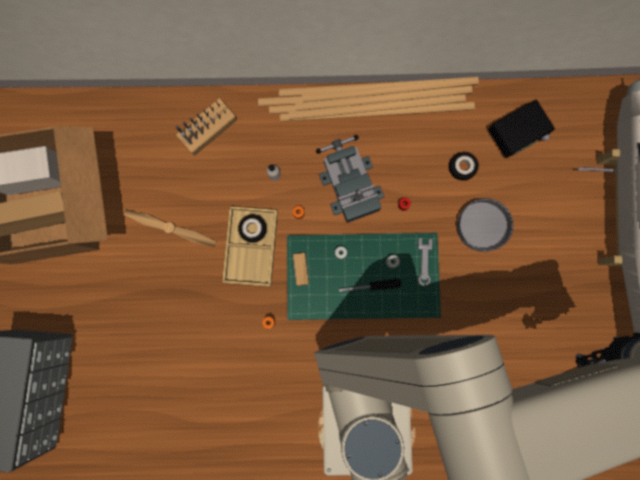

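The scene view shows one sleeve in light at (286,243) and one in shadow at (228,229). The gauge is at about (252,285), the tray right of centre, and the tin at (115,255). Orange and red look-alikes stand off the mat.

```bash
cat > h.py <<'E'
from plant import arm
import numpy as np, cv2
from scipy.spatial.transform import Rotation as R
CI={n:arm.camera_info(n) for n in("scene","top")}
def K(c):
    f=240/np.tan(np.radians(c['vfov'])/2); return np.array([[f,0,c['cx']],[0,f,c['cy']],[0,0,1.]])
def rot(c): return R.from_quat(c['attitude']).as_matrix()
F=np.diag([1,-1,-1.])
def proj(n,P):
    c=CI[n]; Rc=(rot(c)@F).T
    P=np.atleast_2d(P).astype(float)
    return cv2.projectPoints(P,cv2.Rodrigues(Rc)[0],-Rc@c['eye'],K(c),np.array([c['k1'],0,0,0.]))[0][:,0]
def ray(n,uv):
    c=CI[n]; p=cv2.undistortPoints(np.array(uv,float).reshape(-1,1,2),K(c),np.array([c['k1'],0,0,0.]))[:,0]
    return (rot(c)@F@np.c_[p,np.ones(len(p))].T).T
def onplane(n,uv,z):
    d=ray(n,uv); e=CI[n]['eye']; return e+d*((z-e[2])/d[:,2])[:,None]
def tri(uvs):
    A=np.zeros((3,3));b=np.zeros(3)
    for n,uv in uvs.items():
        d=ray(n,uv)[0]; d/=np.linalg.norm(d); M=np.eye(3)-np.outer(d,d); A+=M;b+=M@CI[n]['eye']
    return np.linalg.solve(A,b)
def world(n,p): return rot(CI[n])@np.array(p)+CI[n]['eye']
E
python3 - <<'E'
from h import *
np.set_printoptions(precision=4,suppress=True)
for n in("scene","top"):
    for t in["sleeve_a","gauge_foot","gauge_step","gauge_tip","vice","tray_bay","tin"]:
        for d in arm.spot_point(n,t)[:4]:
            if d['confidence']>.2:
                w=world(n,d['position']); print(n,t,round(d['confidence'],2),w,proj(n,w)[0])
print(arm.observe()['t'])
E
```

```text
scene sleeve_a 0.79 [ 0.6041 -0.1173  0.0184] [198.909  290.5303]
scene sleeve_a 0.76 [ 0.4437 -0.0849  0.0208] [226.9268 229.0748]
scene sleeve_a 0.72 [0.4701 0.0603 0.02  ] [286.5274 244.3333]
scene sleeve_a 0.62 [0.5829 0.1696 0.0178] [329.8241 294.0486]
scene gauge_foot 0.77 [0.6186 0.0115 0.0731] [252.7369 292.4294]
scene gauge_step 0.65 [0.6196 0.0073 0.0959] [249.3095 288.1764]
scene gauge_tip 0.89 [0.6162 0.0057 0.1281] [246.8688 279.8884]
scene gauge_tip 0.65 [ 0.4406 -0.1649  0.004 ] [195.8215 228.7715]
scene vice 0.9 [0.6148 0.0091 0.0023] [255.5878 303.3968]
scene tray_bay 0.94 [0.4369 0.315  0.0059] [395.854  244.4163]
scene tray_bay 0.67 [0.6154 0.0096 0.128 ] [248.8823 279.7267]
scene tin 0.62 [ 0.5395 -0.3296 -0.0051] [120.1205 260.5661]
top sleeve_a 0.72 [ 0.4888  0.3081 -0.0017] [251.0012 247.2101]
top sleeve_a 0.61 [0.2845 0.2581 0.0148] [268.6791 321.1348]
top sleeve_a 0.57 [0.4694 0.0598 0.0232] [340.3815 251.7018]
top sleeve_a 0.51 [ 0.5977 -0.1207  0.0177] [404.7879 204.4494]
top gauge_foot 0.95 [0.6137 0.013  0.0663] [357.0814 196.331 ]
top gauge_step 0.75 [0.6128 0.0107 0.0935] [358.4717 194.6673]
top gauge_tip 0.91 [0.6137 0.0133 0.13  ] [358.2148 191.514 ]
top gauge_tip 0.33 [0.4387 0.3168 0.0066] [247.4523 265.0166]
top vice 0.74 [ 0.6153  0.0123 -0.0053] [356.04   200.6885]
top tray_bay 0.68 [ 0.7042 -0.2884  0.0001] [462.8384 166.8491]
top tray_bay 0.64 [0.4415 0.3145 0.0064] [248.3118 263.9956]
top tin 0.75 [ 0.533  -0.3313 -0.0009] [481.0301 227.1263]
top tin 0.5 [ 0.3731 -0.0211 -0.0039] [370.2157 286.7793]
0.8
```

```bash
python3 - <<'E'
import cv2
a=cv2.imread('pics/scene0.png'); b=cv2.imread('pics/top0.png')
cv2.imwrite('pics/s0c.png',cv2.resize(a[170:330,170:370],None,fx=4,fy=3.75,interpolation=cv2.INTER_CUBIC)[:600,:800])
cv2.imwrite('pics/t0c.png',cv2.resize(b[130:280,300:450],None,fx=4,fy=4,interpolation=cv2.INTER_CUBIC))
E
```

```text
(no output)
```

View pics/s0c.png

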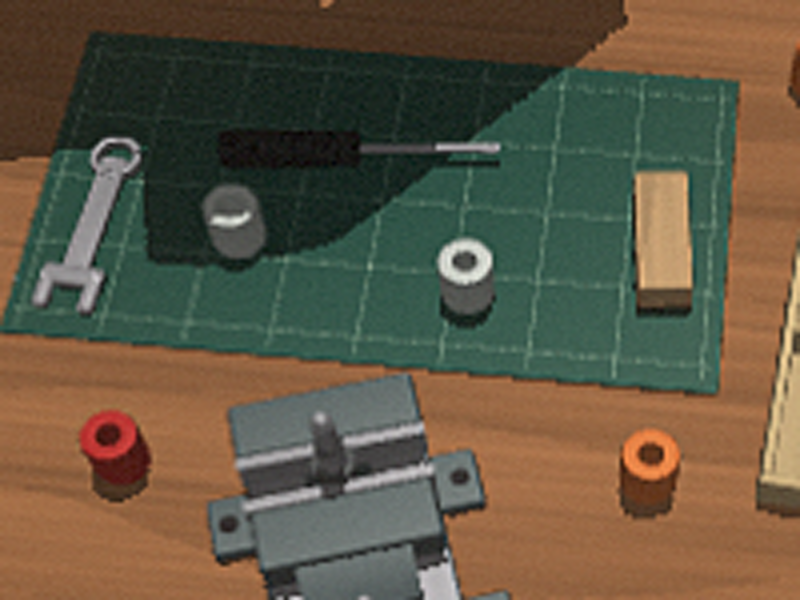

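View pics/t0c.png

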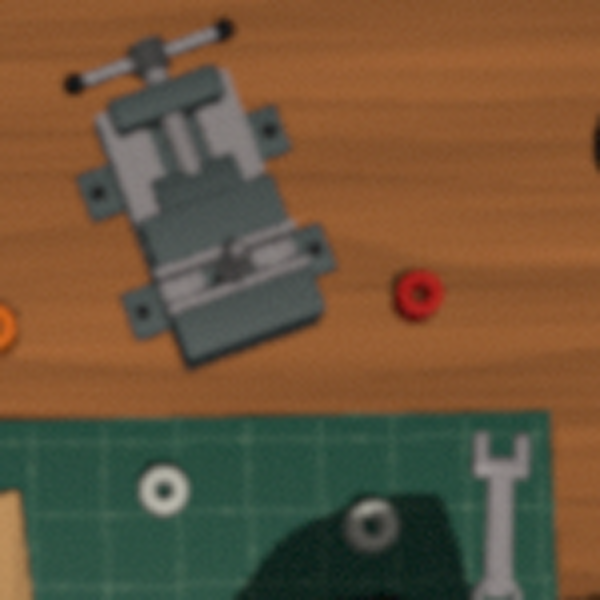

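```bash
python3 - <<'E'
from h import *
np.set_printoptions(precision=4,suppress=True)
for nm,s,t,z in[("L",(286.5,239.3),(341,252.75),.043),("S",(227.8,225.2),(392.75,260.75),.043),("tip",(250,280.1),(358.7,190),.126)]:
    print(nm,tri({"scene":s,"top":t}),onplane("scene",s,z),onplane("top",t,z))
# gauge model overlays
for g in [(.615,.012),(.617,.01),(.614,.013)]:
    for z in(.07,.092,.126): print(g,z,proj("scene",[*g,z]),proj("top",[*g,z]))
arm.snapshot("scene");arm.snapshot("top")
for n in("scene","top"):
  for t in["sleeve_a","gauge_tip","tin","wheel_tray"]:
    for d in arm.silhouettes(n,t)[:5]:
        m=d['pixels']; v,u=np.nonzero(m); 
        if len(u): print(n,t,round(d['confidence'],2),len(u),u.mean(),v.mean(),u.min(),u.max(),v.min(),v.max())
E
```

```text
L [0.4653 0.0594 0.0348] [[0.4698 0.0613 0.043 ]] [[0.4647 0.0586 0.043 ]]
S [ 0.4413 -0.0809  0.0349] [[ 0.4461 -0.0787  0.043 ]] [[ 0.4407 -0.0799  0.043 ]]
tip [0.6174 0.0122 0.1311] [[0.6151 0.0115 0.126 ]] [[0.6185 0.0117 0.126 ]]
(0.615, 0.012) 0.07 [[253.4271 291.4207]] [[357.5051 195.583 ]]
(0.615, 0.012) 0.092 [[252.2202 287.1109]] [[357.932 193.956]]
(0.615, 0.012) 0.126 [[250.253  280.0743]] [[358.6183 191.3405]]
(0.617, 0.01) 0.07 [[252.3159 292.2195]] [[358.2361 194.8314]]
(0.617, 0.01) 0.092 [[251.084  287.9229]] [[358.6743 193.1929]]
(0.617, 0.01) 0.126 [[249.076  280.9076]] [[359.3786 190.5592]]
(0.614, 0.013) 0.07 [[253.982  291.0218]] [[357.1395 195.9589]]
(0.614, 0.013) 0.092 [[252.7875 286.7053]] [[357.5608 194.3375]]
(0.614, 0.013) 0.126 [[250.8407 279.6582]] [[358.2381 191.7313]]
scene sleeve_a 0.8 220 285.9727272727273 243.72272727272727 279 293 235 253
scene sleeve_a 0.79 221 331.8914027149321 293.7782805429864 325 339 285 302
scene sleeve_a 0.76 244 227.79098360655738 228.54508196721312 220 235 219 238
scene sleeve_a 0.64 205 374.0682926829268 187.18536585365
[... 227 characters left out ...]
825538 81 147 224 287
scene tin 0.56 5676 259.5510923185342 324.80091613812544 222 300 270 382
scene wheel_tray 0.88 883 390.8901472253681 282.14156285390715 374 409 266 299
top sleeve_a 0.68 137 340.75912408759126 252.4817518248175 335 347 246 259
top sleeve_a 0.62 127 268.0314960629921 321.53543307086613 262 274 316 327
top gauge_tip 0.94 3182 350.7193588937775 181.67096165933376 316 383 135 222
top gauge_tip 0.3 98 393.2959183673469 260.7755102040816 387 399 255 267
top tin 0.95 2386 484.9006705783738 224.78248113998325 457 513 198 251
top wheel_tray 0.64 592 252.05574324324326 227.81925675675674 238 266 214 243
top wheel_tray 0.49 3058 249.48136036625246 249.3152387181164 223 277 207 284
```

```bash
cat >> h.py <<'E'
np.set_printoptions(precision=4,suppress=True)
def go(p,jaw=None):
    """tool-frame shift to world p; turn about tool x to bring jaw axis to world angle jaw(deg)"""
    s=arm.observe(); M=R.from_quat(s['eef_rot']).as_matrix()
    d=M.T@(np.array(p)-s['tcp_pos'])
    print("t",s['t'],"tcp",s['tcp_pos'],"shift tool",d,"jaw dir",np.degrees(np.arctan2(M[1,1],M[0,1])),"toolx",M[:,0],"F",s['contact_force'],"gap",s['finger_gap']*.0854)
    # frame with x down, y at angle
    if jaw is not None:
        a=np.radians(jaw); x=np.array([0,0,-1.]); y=np.array([np.cos(a),np.sin(a),0]); T=np.c_[x,y,np.cross(x,y)]
        print("turn",R.from_matrix(M.T@T).as_rotvec())
        print("shift in target frame",T.T@(np.array(p)-s['tcp_pos']), "z tool",T[:,2])
    print("joints",s['joints'])
E
python3 - <<'E'
from h import *
go([.4675,.060,.15],90)
E
```

```text
t 1.3 tcp [ 0.2211 -0.5036  0.2313] shift tool [ 0.0813 -0.417  -0.4522] jaw dir -66.29095769549387 toolx [ 0.  0. -1.] F [-1.335  -0.1549 -0.0573] gap 0.0853987563257164
turn [-2.7278 -0.0001 -0.    ]
shift in target frame [0.0813 0.5636 0.2464] z tool [ 1. -0.  0.]
joints [-1.3096  0.2586  0.0215  1.3337  0.      1.4182]
```

```bash
cat >> h.py <<'E'
def plan(p,turn,n):
    """n rows straight to p while turning 'turn' rad about tool x"""
    s=arm.observe(); M=R.from_quat(s['eef_rot']).as_matrix(); d=(np.array(p)-s['tcp_pos'])/n
    out=[]
    for i in range(n):
        Mi=M@R.from_rotvec([turn/n*i,0,0]).as_matrix(); out.append([round(float(v),4) for v in Mi.T@d]+[round(turn/n,4)])
    for o in out: print(o)
E
python3 - <<'E'
from h import *
plan([.4675,.060,.15],-2.728,16)
E
```

```text
[0.0051, -0.0261, -0.0283, -0.1705]
[0.0051, -0.0209, -0.0323, -0.1705]
[0.0051, -0.0151, -0.0353, -0.1705]
[0.0051, -0.0089, -0.0374, -0.1705]
[0.0051, -0.0024, -0.0384, -0.1705]
[0.0051, 0.0041, -0.0382, -0.1705]
[0.0051, 0.0106, -0.037, -0.1705]
[0.0051, 0.0167, -0.0346, -0.1705]
[0.0051, 0.0223, -0.0313, -0.1705]
[0.0051, 0.0273, -0.0271, -0.1705]
[0.0051, 0.0315, -0.022, -0.1705]
[0.0051, 0.0348, -0.0164, -0.1705]
[0.0051, 0.0371, -0.0102, -0.1705]
[0.0051, 0.0383, -0.0038, -0.1705]
[0.0051, 0.0383, 0.0027, -0.1705]
[0.0051, 0.0373, 0.0092, -0.1705]
```

>>> send_rows --pt "0.005 -0.026 -0.028 -0.17 0 0 0.085" --pt "0.005 -0.021 -0.032 -0.17 0 0 0.085" --pt "0.005 -0.015 -0.035 -0.17 0 0 0.085" --pt "0.005 -0.009 -0.037 -0.17 0 0 0.085" --pt "0.005 -0.002 -0.038 -0.17 0 0 0.085" --pt "0.005 0.004 -0.038 -0.17 0 0 0.085" --pt "0.005 0.011 -0.037 -0.17 0 0 0.085" --pt "0.005 0.017 -0.035 -0.17 0 0 0.085" --pt "0.005 0.022 -0.031 -0.17 0 0 0.085" --pt "0.005 0.027 -0.027 -0.17 0 0 0.06"

```text
t: 2.55
tcp_pos: [0.3756, -0.1522, 0.1813]
eef_rot: [0.346, 0.616, -0.346, 0.617]
contact_force: [0.0, 0.4, -0.1]
finger_gap: 0.814
```

>>> send_rows --pt "0.005 0.0315 -0.022 -0.17 0 0 0.06" --pt "0.005 0.035 -0.016 -0.17 0 0 0.06" --pt "0.005 0.037 -0.01 -0.17 0 0 0.06" --pt "0.005 0.038 -0.004 -0.17 0 0 0.06" --pt "0.005 0.038 0.003 -0.17 0 0 0.06" --pt "0.005 0.037 0.009 -0.17 0 0 0.06" --pt "0 0 0 0 0 0 0.06"

```text
t: 3.42
tcp_pos: [0.4695, 0.058, 0.1508]
eef_rot: [0.001, 0.707, -0.001, 0.707]
contact_force: [-0.0, -0.7, 0.7]
finger_gap: 0.698
```

```bash
python3 - <<'E'
from h import *
cv2.imwrite("pics/s1.png",arm.snapshot("scene")[:,:,::-1])
go([.4675,.060,.008],90)
E
```

```text
t 3.475 tcp [0.469 0.057 0.151] shift tool [ 0.143   0.003  -0.0015] jaw dir 89.6186713680295 toolx [-0.0006 -0.0001 -1.    ] F [ 0.0901 -0.6022  0.3035] gap 0.06007820974400114
turn [-0.0067 -0.0006  0.0001]
shift in target frame [ 0.143   0.003  -0.0015] z tool [ 1. -0.  0.]
joints [-0.0569  0.168  -0.3082  1.0953 -0.0001 -0.0502]
```

View pics/s1.png

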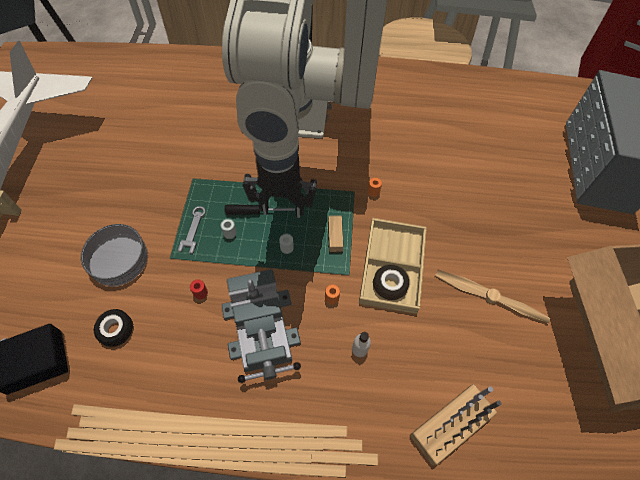

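>>> send_rows --pt "0.05 0.003 -0.001 0 0 0 0.06" --pt "0.045 0 0 0 0 0 0.06" --pt "0 0 0 0 0 0 0.06"

```text
t: 3.85
tcp_pos: [0.4658, 0.0585, 0.0545]
eef_rot: [0.004, 0.709, -0.004, 0.705]
contact_force: [0.0, -0.3, 0.4]
finger_gap: 0.702
```

```bash
python3 - <<'E'
from h import *
a=arm.snapshot("scene")[:,:,::-1];b=arm.snapshot("top")[:,:,::-1]
c=np.hstack([cv2.resize(x,None,fx=4,fy=4,interpolation=cv2.INTER_CUBIC) for x in(a[170:270,235:335],b[200:300,290:390])])
cv2.imwrite("pics/s2.png",c)
s=arm.observe()
print(proj("scene",s['tcp_pos']),proj("top",s['tcp_pos']))
go([.4675,.060,.008],90)
E
```

```text
[[285.0923 235.4642]] [[341.1066 250.8573]]
t 3.95 tcp [0.4685 0.0586 0.0575] shift tool [ 0.0495  0.0014 -0.001 ] jaw dir 89.45446802967032 toolx [ 0.0005 -0.0001 -1.    ] F [0.2853 0.2414 0.3703] gap 0.05983756312163281
turn [-0.0095  0.0005  0.0001]
shift in target frame [ 0.0495  0.0014 -0.001 ] z tool [ 1. -0.  0.]
joints [-0.0536  0.2507 -0.4673  0.8523 -0.0001 -0.044 ]
```

View pics/s2.png

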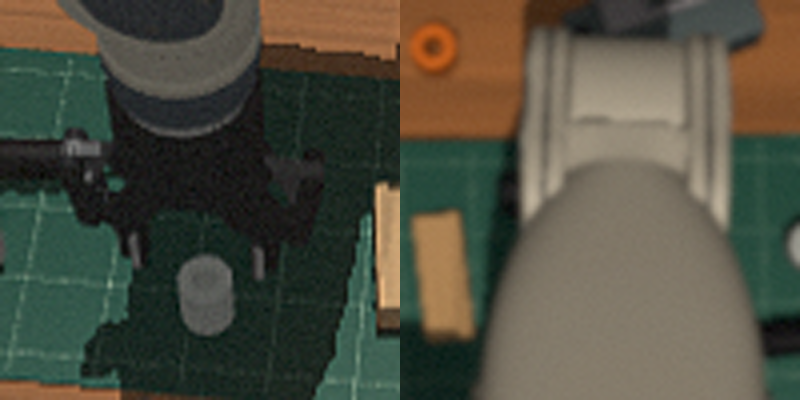

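The fingers straddle the sleeve: tips at about (269,236) and (300,240), sleeve top at (286,238). I'm descending and closing.

>>> send_rows --pt "0.03 0.001 -0.001 0 0 0 0.06" --pt "0.019 0 0 0 0 0 0.06" --pt "0 0 0 0 0 0 0.06" --pt "0 0 0 0 0 0 0.025" --pt "0 0 0 0 0 0 0.025" --pt "0 0 0 0 0 0 0.025" --pt "0 0 0 0 0 0 0.025"

```text
t: 4.82
tcp_pos: [0.4683, 0.0601, 0.0091]
eef_rot: [0.003, 0.706, -0.003, 0.708]
contact_force: [-1.5, -0.0, 9.9]
finger_gap: 0.36
```

>>> send_rows --pt "0 0 0 0 0 0 0.06" --pt "-0.003 0 0 0 0 0 0.06" --pt "0 0 0 0.175 0 0 0.06" --pt "0 0 0 0.175 0 0 0.06" --pt "0 0 0 0.175 0 0 0.06" --pt "0 0 0 0.175 0 0 0.06" --pt "0 0 0 0.175 0 0 0.06" --pt "0 0 0 0.175 0 0 0.06" --pt "0 0 0 0.175 0 0 0.06" --pt "0 0 0 0.175 0 0 0.06"

```text
t: 6.08
tcp_pos: [0.4672, 0.0602, 0.0106]
eef_rot: [0.459, 0.538, -0.459, 0.538]
contact_force: [-0.5, -0.2, 0.4]
finger_gap: 0.705
```

>>> send_rows --pt "0 0 0 0.17 0 0 0.06" --pt "0 0 0 0 0 0 0.06" --pt "0 0 0 0 0 0 0.025" --pt "0 0 0 0 0 0 0.025" --pt "0 0 0 0 0 0 0.025"

```text
t: 6.7
tcp_pos: [0.4672, 0.0602, 0.0106]
eef_rot: [0.501, 0.499, -0.501, 0.499]
contact_force: [-0.7, 0.3, 5.6]
finger_gap: 0.36
```

```bash
python3 - <<'E'
from h import *
go([.616,.0118,.16],0)
E
```

```text
t 6.7 tcp [0.4672 0.0602 0.0106] shift tool [-0.1493  0.1491  0.0477] jaw dir -0.286739809481633 toolx [ 0.0003 -0.     -1.    ] F [-0.7163  0.2638  5.5736] gap 0.03073389342323415
turn [-0.005   0.     -0.0003]
shift in target frame [-0.1494  0.1488  0.0484] z tool [ 0. -1.  0.]
joints [-0.0502  0.3064 -0.5364  0.7276 -0.      1.5256]
```

>>> send_rows --pt "-0.03 0 0 0 0 0 0.025" --pt "-0.06 0 0 0 0 0 0.025" --pt "-0.06 0.02 0.006 0 0 0 0.025" --pt "0 0.045 0.015 0 0 0 0.025" --pt "0 0.05 0.016 0 0 0 0.025" --pt "0 0.034 0.0107 -0.005 0 0 0.025" --pt "0 0 0 0 0 0 0.025" --pt "0 0 0 0 0 0 0.025"

```text
t: 7.7
tcp_pos: [0.6146, 0.0118, 0.1588]
eef_rot: [-0.5, -0.5, 0.501, -0.499]
contact_force: [-0.4, 0.3, -1.0]
finger_gap: 0.356
```

```bash
python3 - <<'E'
from h import *
a=arm.snapshot("scene")[:,:,::-1];b=arm.snapshot("top")[:,:,::-1]
s=arm.observe(); u=proj("scene",[s['tcp_pos']+[0,0,-.0076],s['tcp_pos']+[0,0,.0324],[.616,.0118,.126],[.616,.0118,.07]]); print(u)
c=cv2.resize(a[220:320,200:300],None,fx=6,fy=6,interpolation=cv2.INTER_CUBIC)
for q in u: cv2.circle(c,tuple(int(v) for v in ((q-[200,220])*6+3)),3,(0,0,255),-1)
cv2.imwrite("pics/s3.png",c)
go([.616,.0118,.16],0)
E
```

```text
[[248.735  274.131 ]
 [246.1185 264.7107]
 [250.0686 280.5288]
 [253.2543 291.8565]]
t 7.8 tcp [0.6145 0.012  0.1595] shift tool [-0.0005  0.0015  0.0002] jaw dir -0.06319566620193218 toolx [-0.0004  0.0001 -1.    ] F [-0.5188 -0.6019 -0.5619] gap 0.030615495777622088
turn [-0.0011 -0.0001  0.0004]
shift in target frame [-0.0005  0.0015  0.0002] z tool [ 0. -1.  0.]
joints [-0.1169  0.3957  0.0403  1.2158  0.0001  1.455 ]
```

View pics/s3.png

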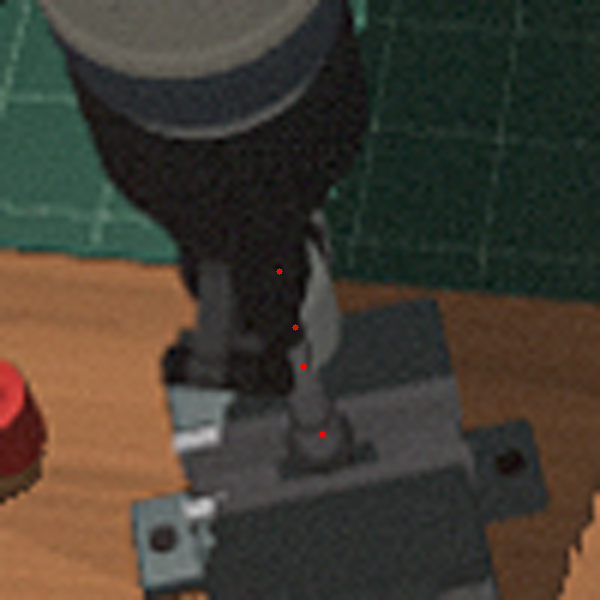

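>>> send_rows --pt "0.01 0.0015 0 0 0 0 0.025" --pt "0.012 0 0 0 0 0 0.025" --pt "0.004 0 0 0 0 0 0.025" --pt "0.003 0 0 0 0 0 0.025" --pt "0 0 0 0 0 0 0.025"

```text
t: 8.43
tcp_pos: [0.6169, 0.0116, 0.1301]
eef_rot: [-0.5, -0.5, 0.501, -0.499]
contact_force: [0.3, 0.4, -0.8]
finger_gap: 0.356
```

>>> send_rows --pt "0.003 0 0 0 0 0 0.025" --pt "0 0 0 0 0 0 0.025"

```text
t: 8.68
tcp_pos: [0.6168, 0.0116, 0.1272]
eef_rot: [-0.5, -0.5, 0.501, -0.499]
contact_force: [-0.9, -0.0, -1.2]
finger_gap: 0.358
```

>>> send_rows --pt "0.003 0 0 0 0 0 0.025" --pt "0 0 0 0 0 0 0.025"

```text
t: 8.93
tcp_pos: [0.6167, 0.0116, 0.124]
eef_rot: [-0.5, -0.5, 0.501, -0.499]
contact_force: [0.2, 0.2, -1.2]
finger_gap: 0.355
```

>>> send_rows --pt "0.004 0 0 0 0 0 0.025" --pt "0.004 0 0 0 0 0 0.025" --pt "0.002 0 0 0 0 0 0.025" --pt "0 0 0 0 0 0 0.025"

```text
t: 9.43
tcp_pos: [0.6167, 0.0116, 0.1139]
eef_rot: [-0.5, -0.5, 0.501, -0.499]
contact_force: [-1.7, 0.7, -2.5]
finger_gap: 0.357
```

```bash
python3 - <<'E'
from h import *
a=arm.snapshot("scene")[:,:,::-1]
c=cv2.resize(a[220:320,200:300],None,fx=6,fy=6,interpolation=cv2.INTER_CUBIC)
cv2.imwrite("pics/s4.png",c)
go([.616,.0118,.16],0)
E
```

```text
t 9.475 tcp [0.6167 0.0116 0.1139] shift tool [-0.0461 -0.0008 -0.0002] jaw dir -0.11509115026024365 toolx [-0.0007  0.0001 -1.    ] F [-2.1125  0.1919 -2.7751] gap 0.030377353071102932
turn [-0.002  -0.0001  0.0007]
shift in target frame [-0.0461 -0.0007 -0.0002] z tool [ 0. -1.  0.]
joints [-0.1171  0.4251 -0.0328  1.1136  0.      1.4557]
```

View pics/s4.png

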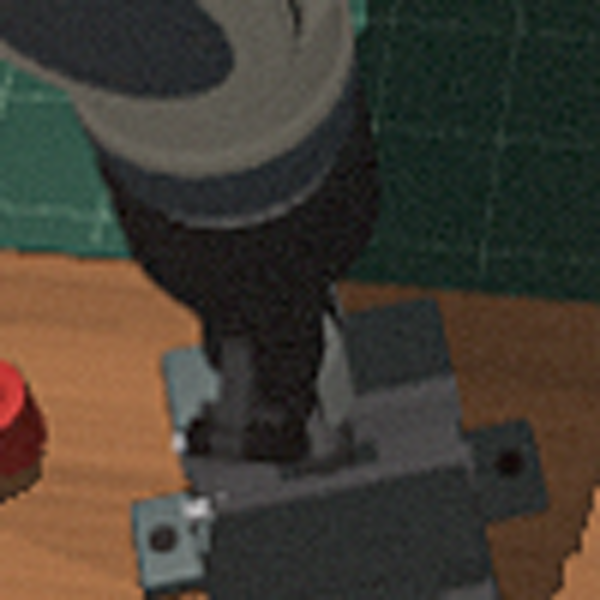

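>>> send_rows --pt "0 0 0 0 0 0 0.06" --pt "0 0 0 0 0 0 0.06" --pt "0 0 0 0 0 0 0.06" --pt "0 0 0 0 0 0 0.06" --pt "-0.02 0 0 0 0 0 0.06" --pt "-0.05 0 0 0 0 0 0.06" --pt "-0.06 -0.03 0 0 0 0 0.06" --pt "0 -0.06 0 0 0 0 0.06" --pt "0 0 0 0 0 0 0.06"

```text
t: 10.6
tcp_pos: [0.5254, 0.0122, 0.2412]
eef_rot: [-0.5, -0.5, 0.501, -0.499]
contact_force: [0.6, -0.2, 0.6]
finger_gap: 0.705
```

```bash
python3 - <<'E'
from h import *
a=arm.snapshot("scene")[:,:,::-1]
c=cv2.resize(a[220:320,200:300],None,fx=6,fy=6,interpolation=cv2.INTER_CUBIC)
G=[.616,.0118]
for z in(.11,.133,.126): print(z,(proj("scene",[*G,z])[0]-[200,220])*6)
cv2.imwrite("pics/s5.png",c)
go([.616,.0118,.16],0)
E
```

```text
0.11 [306.0826 383.3622]
0.133 [297.8742 354.134 ]
0.126 [300.4114 363.1728]
t 10.65 tcp [0.5276 0.0119 0.2411] shift tool [ 0.0812  0.0883 -0.0001] jaw dir -0.11917826792544797 toolx [ 0.0011 -0.0001 -1.    ] F [ 1.25   -0.4025 -0.1331] gap 0.060064272249674276
turn [-0.0021  0.0001 -0.0011]
shift in target frame [0.0811 0.0884 0.0001] z tool [ 0. -1.  0.]
joints [-0.1365  0.2169 -0.0099  1.3428  0.      1.4364]
```

View pics/s5.png

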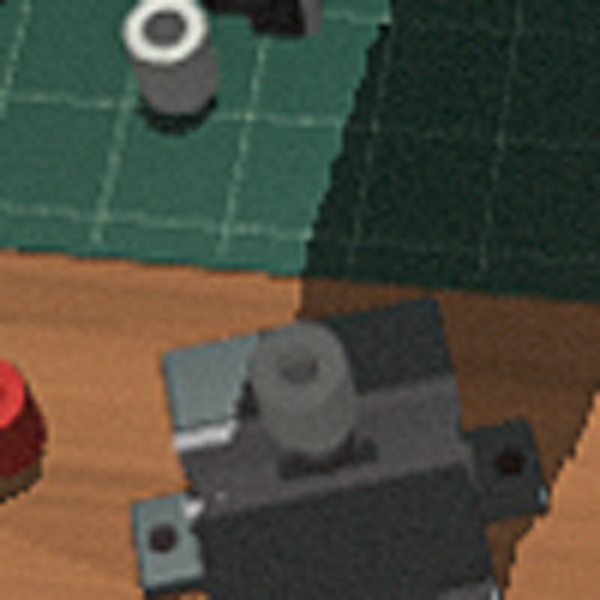

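```bash
cat >> h.py <<'E'
def cyl(n,g,zb,r=.016,h=.04,rb=.0068):
    t=np.linspace(0,2*np.pi,60); o=[]
    for z,rr in((zb,r),(zb+h,r),(zb+h,rb)): o.append(proj(n,np.c_[g[0]+rr*np.cos(t),g[1]+rr*np.sin(t),0*t+z]))
    return o
E
python3 - <<'E'
from h import *
im=[]
acc=np.mean([arm.snapshot("scene")[:,:,::-1].astype(float) for _ in range(3)],0).astype(np.uint8)
cv2.imwrite("pics/s5f.png",acc)
b=arm.snapshot("top")[:,:,::-1]; cv2.imwrite("pics/t5f.png",b)
x0,y0,k=225,260,8
for zb in(None,.093,.085):
    c=cv2.resize(acc[y0:y0+50,x0:x0+50],None,fx=k,fy=k,interpolation=cv2.INTER_CUBIC)
    c=cv2.convertScaleAbs(c,alpha=2)
    if zb:
        for p in cyl("scene",[.616,.0118],zb): cv2.polylines(c,[np.round((p-[x0,y0])*k+k/2).astype(int)],True,(0,0,255),1)
    im.append(c)
cv2.imwrite("pics/s6.png",np.hstack(im[:2])); cv2.imwrite("pics/s6b.png",np.hstack([im[2],cv2.resize(cv2.convertScaleAbs(b[170:220,335:385],alpha=2),None,fx=8,fy=8,interpolation=cv2.INTER_CUBIC)]))
E
```

```text
(no output)
```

View pics/s6.png

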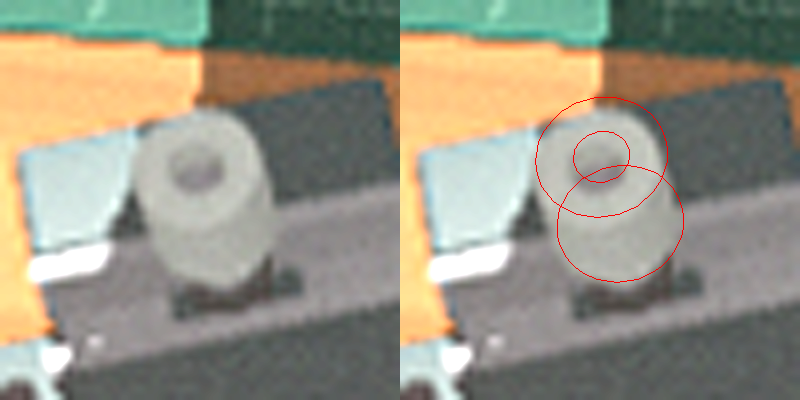

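View pics/s6b.png

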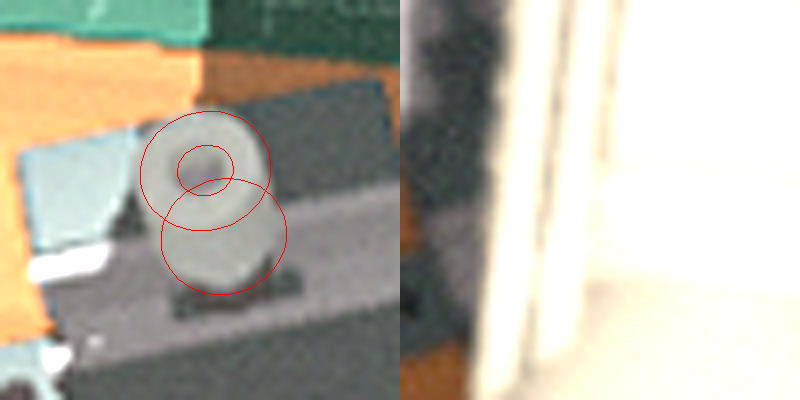

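```bash
python3 - <<'E'
from h import *
a=cv2.imread('pics/scene0.png'); k=12;x0,y0=235,268
t=np.linspace(0,2*np.pi,40)
out=[]
for dr in(0,1):
    c=cv2.convertScaleAbs(cv2.resize(a[y0:y0+33,x0:x0+33],None,fx=k,fy=k,interpolation=cv2.INTER_CUBIC),alpha=1.5)
    if dr:
        G=[.616,.0118]
        for z,r in((.07,.012),(.07,.0077),(.092,.0077),(.094,.006),(.12,.006),(.126,.003)):
            p=proj("scene",np.c_[G[0]+r*np.cos(t),G[1]+r*np.sin(t),0*t+z]); cv2.polylines(c,[np.round((p-[x0,y0]+.5)*k).astype(int)],True,(0,0,255),1)
    out.append(c)
cv2.imwrite("pics/g0.png",np.hstack(out))
E
```

```text
(no output)
```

View pics/g0.png

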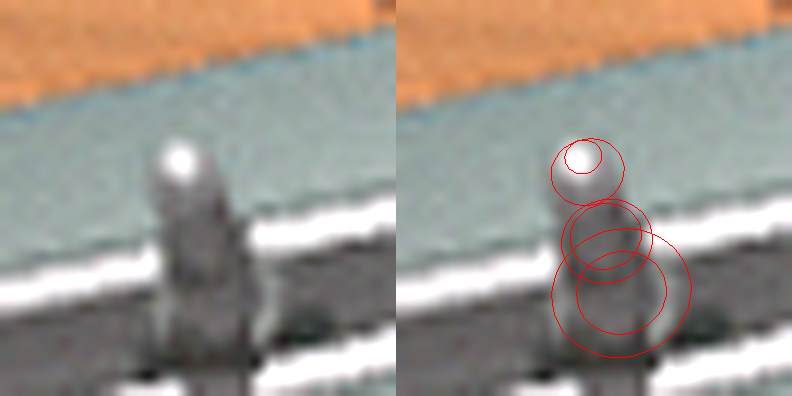

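>>> send_rows --pt "0 0.05 0 0 0 0 0.06" --pt "0.02 0.0385 0 0 0 0 0.06" --pt "0.06 0 0 0 0 0 0.06" --pt "0.055 0 0 0 0 0 0.06" --pt "0 0 0 0 0 0 0.06" --pt "0 0 0 0 0 0 0.025" --pt "0 0 0 0 0 0 0.025" --pt "0 0 0 0 0 0 0.025" --pt "0 0 0 0 0 0 0.025"

```text
t: 11.98
tcp_pos: [0.6169, 0.0112, 0.108]
eef_rot: [-0.5, -0.499, 0.501, -0.5]
contact_force: [-8.3, -1.7, 4.6]
finger_gap: 0.35
```

>>> send_rows --pt "0.0015 0 0 0 0 0 0.025" --pt "0 0 0 0 0 0 0.025"

```text
t: 12.22
tcp_pos: [0.617, 0.0112, 0.1077]
eef_rot: [0.501, 0.499, -0.5, 0.5]
contact_force: [-12.3, -2.3, 13.6]
finger_gap: 0.351
```

>>> send_rows --pt "-0.0015 0 0 0 0 0 0.055" --pt "0 -0.0015 0 0 0 0 0.055" --pt "0.009 0 0 0 0 0 0.055" --pt "0 0 0 0 0 0 0.055" --pt "0 0 0 0 0 0 0.025" --pt "0 0 0 0 0 0 0.025" --pt "0 0 0 0 0 0 0.025" --pt "0 0 0 0 0 0 0.025"

```text
t: 13.22
tcp_pos: [0.616, 0.0116, 0.0962]
eef_rot: [-0.501, -0.499, 0.501, -0.499]
contact_force: [-0.2, 0.3, -0.0]
finger_gap: 0.355
```

```bash
python3 - <<'E'
from h import *
go([.438,.315,.2],0)
# tray outline estimate
for n in("scene","top"):
    for d in arm.silhouettes(n,"tray")[:3]:
        m=d['pixels'].astype(np.uint8); r=cv2.minAreaRect(np.argwhere(m)[:,::-1].astype(np.float32)); print(n,d['confidence'],r)
E
```

```text
t 13.225 tcp [0.616  0.0116 0.0962] shift tool [-0.1038 -0.1786 -0.3031] jaw dir -0.1171115026946674 toolx [-0. -0. -1.] F [-0.1819  0.3023 -0.0197] gap 0.030349602972950664
turn [-0.002  0.     0.   ]
shift in target frame [-0.1038 -0.178  -0.3034] z tool [ 0. -1.  0.]
joints [-0.1173  0.4353 -0.064   1.0715 -0.      1.4555]
scene 0.84 ((394.1194763183594, 265.59490966796875), (60.807945251464844, 88.07095336914062), 8.004729270935059)
top 0.7 ((250.23764038085938, 245.123779296875), (49.6523551940918, 77.81192016601562), 5.710593223571777)
```

>>> send_rows --pt "-0.02 0 0 0 0 0 0.025" --pt "-0.05 0 0 0 0 0 0.025" --pt "-0.05 0 0 0 0 0 0.025" --pt "0 -0.02 -0.035 0 0 0 0.025" --pt "0 -0.03 -0.051 0 0 0 0.025" --pt "0 -0.03 -0.051 0 0 0 0.025" --pt "0 -0.03 -0.051 0 0 0 0.025" --pt "0 -0.03 -0.051 0 0 0 0.025" --pt "0 -0.028 -0.048 0 0 0 0.025" --pt "0 -0.009 -0.016 0 0 0 0.025"

```text
t: 14.58
tcp_pos: [0.4378, 0.3172, 0.2164]
eef_rot: [0.5, 0.5, -0.5, 0.5]
contact_force: [1.3, -0.8, -1.7]
finger_gap: 0.359
```

>>> send_rows --pt "0.04 0 0 0 0 0 0.025" --pt "0.04 0 0 0 0 0 0.025" --pt "0.03 0 0 0 0 0 0.025" --pt "0 0 0 0 0 0 0.025"

```text
t: 15.08
tcp_pos: [0.4388, 0.314, 0.1044]
eef_rot: [-0.499, -0.5, 0.502, -0.499]
contact_force: [0.1, 1.0, -0.9]
finger_gap: 0.359
```

```bash
python3 - <<'E'
from h import *
go([.439,.315,.01],0)
a=arm.snapshot("scene")[:,:,::-1];b=arm.snapshot("top")[:,:,::-1]
c=np.hstack([cv2.resize(x,None,fx=4,fy=4,interpolation=cv2.INTER_CUBIC) for x in(a[195:325,340:440],b[180:310,200:300])])
cv2.imwrite("pics/s7.png",c)
p=arm.observe()['tcp_pos']; print(proj("scene",p),proj("top",p))
E
```

```text
t 15.075 tcp [0.4388 0.314  0.1044] shift tool [ 0.0944  0.0006 -0.0012] jaw dir -0.1481793339089828 toolx [-0.0036 -0.002  -1.    ] F [ 0.0845  0.9529 -0.8828] gap 0.030636175235617617
turn [-0.0026  0.002   0.0036]
shift in target frame [ 0.0944  0.0002 -0.001 ] z tool [ 0. -1.  0.]
joints [ 0.4657  0.3122 -0.2374  1.0253 -0.0002  2.039 ]
[[403.5353 222.886 ]] [[242.3166 261.7913]]
```

View pics/s7.png

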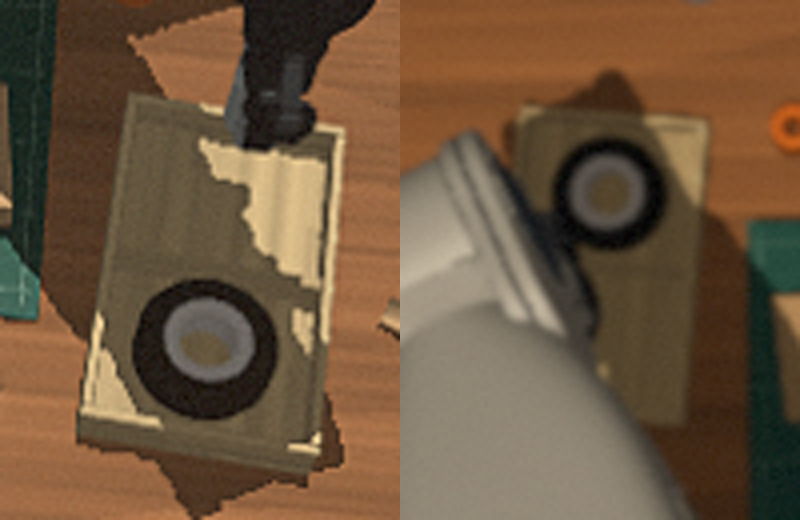

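The held sleeve is above the bay; its floor target projects to about (395,243), mid-bay. Lowering.

>>> send_rows --pt "0.04 0 0 0 0 0 0.025" --pt "0.03 0 0 0 0 0 0.025" --pt "0.012 0 -0.001 0 0 0 0.025" --pt "0.005 0 0 0 0 0 0.025" --pt "0 0 0 0 0 0 0.025" --pt "0.003 0 0 0 0 0 0.025" --pt "0 0 0 0 0 0 0.025"

```text
t: 16.05
tcp_pos: [0.4397, 0.316, 0.0166]
eef_rot: [0.501, 0.499, -0.5, 0.5]
contact_force: [0.4, -0.5, -0.9]
finger_gap: 0.363
```

>>> send_rows --pt "0.003 0 0 0 0 0 0.025" --pt "0 0 0 0 0 0 0.025" --pt "0.002 0 0 0 0 0 0.025" --pt "0 0 0 0 0 0 0.025"

```text
t: 16.55
tcp_pos: [0.4395, 0.3159, 0.011]
eef_rot: [-0.5, -0.5, 0.501, -0.499]
contact_force: [-0.1, 1.0, -1.2]
finger_gap: 0.36
```

>>> send_rows --pt "0.001 0 0 0 0 0 0.025" --pt "0.001 0 0 0 0 0 0.025" --pt "0 0 0 0 0 0 0.025"

```text
t: 16.92
tcp_pos: [0.4396, 0.316, 0.0095]
eef_rot: [0.501, 0.499, -0.5, 0.5]
contact_force: [-0.7, 0.5, 3.9]
finger_gap: 0.358
```

>>> send_rows --pt "0 0 0 0 0 0 0.05" --pt "0 0 0 0 0 0 0.05" --pt "0 0 0 0 0 0 0.05" --pt "-0.03 0 0 0 0 0 0.05" --pt "-0.06 0 0 0 0 0 0.06" --pt "-0.06 0 0 0 0 0 0.06" --pt "0 0 0.05 0 0 0 0.06" --pt "0 0 0.06 0 0 0 0.06" --pt "0 0 0.06 0 0 0 0.06" --pt "0 0 0 0 0 0 0.06"

```text
t: 18.18
tcp_pos: [0.4392, 0.1428, 0.1594]
eef_rot: [-0.502, -0.498, 0.502, -0.498]
contact_force: [0.1, 0.6, -0.1]
finger_gap: 0.7
```

```bash
python3 - <<'E'
from h import *
a=arm.snapshot("scene")[:,:,::-1]
cv2.imwrite("pics/s8.png",a)
go([.4435,-.0795,.15],0)
# refit S
k=8;x0,y0=205,205
c=cv2.resize(a[y0:y0+50,x0:x0+50],None,fx=k,fy=k,interpolation=cv2.INTER_CUBIC); d=c.copy()
for p in cyl("scene",[.4435,-.0795],.003): cv2.polylines(d,[np.round((p-[x0,y0]+.5)*k).astype(int)],True,(0,0,255),1)
cv2.imwrite("pics/s8c.png",np.hstack([c,d]))
E
```

```text
t 18.225 tcp [0.4394 0.1444 0.1595] shift tool [0.0094 0.0054 0.2239] jaw dir -0.334203443843701 toolx [ 0.0005  0.0002 -1.    ] F [ 0.5417  0.5616 -0.0804] gap 0.060143250144674885
turn [-0.0058 -0.0002 -0.0005]
shift in target frame [0.0095 0.0041 0.2239] z tool [ 0. -1.  0.]
joints [ 0.1357  0.1451 -0.3138  1.1114  0.0001  1.7123]
```

View pics/s8.png

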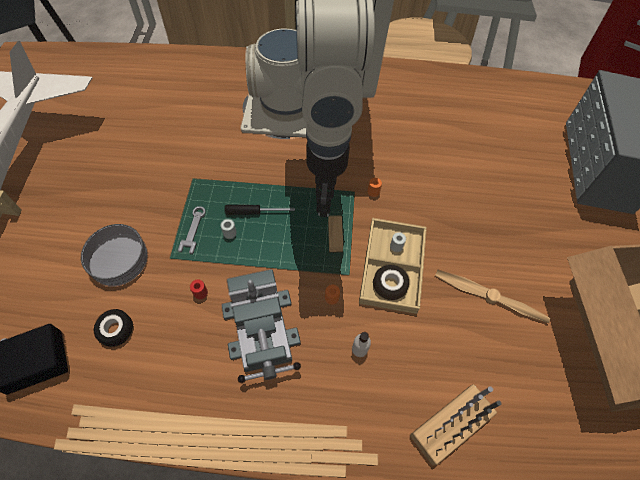

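View pics/s8c.png

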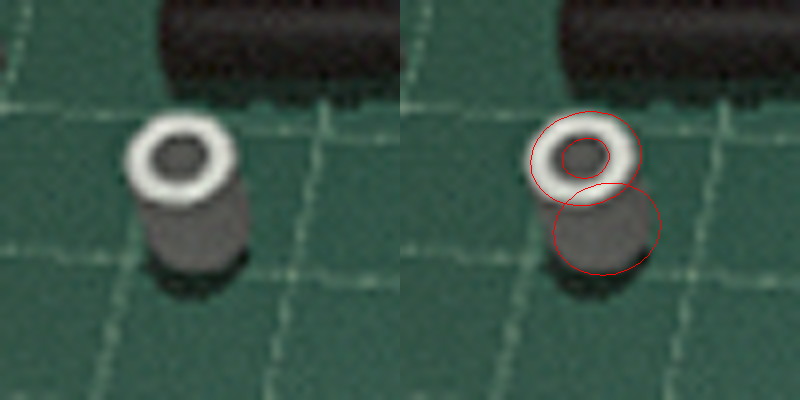

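```bash
python3 - <<'E'
from h import *
for z in(.003,.015,.025): print(z,onplane("scene",[(227.5,217.5),(240,217.5)],z))
E
```

```text
0.003 [[ 0.4007 -0.0948  0.003 ]
 [ 0.3977 -0.0642  0.003 ]]
0.015 [[ 0.4081 -0.0914  0.015 ]
 [ 0.4051 -0.0613  0.015 ]]
0.025 [[ 0.4142 -0.0886  0.025 ]
 [ 0.4113 -0.0588  0.025 ]]
```

>>> send_rows --pt "0 0.001 0.05 0 0 0 0.05" --pt "0 0.001 0.055 0 0 0 0.05" --pt "0 0.001 0.055 0 0 0 0.05" --pt "0 0.001 0.055 0 0 0 0.05" --pt "0.03 0 0.0105 0 0 0 0.05" --pt "0 0 0 0 0 0 0.05"

```text
t: 18.98
tcp_pos: [0.4421, -0.079, 0.1278]
eef_rot: [-0.5, -0.501, 0.501, -0.498]
contact_force: [-0.4, 0.3, 0.9]
finger_gap: 0.584
```

```bash
python3 - <<'E'
from h import *
go([.443,-.081,.008],0)
a=arm.snapshot("scene")[:,:,::-1]
cv2.imwrite("pics/s9.png",cv2.resize(a[180:260,180:280],None,fx=6,fy=6,interpolation=cv2.INTER_CUBIC))
E
```

```text
t 18.975 tcp [ 0.4421 -0.079   0.1278] shift tool [0.1198 0.0013 0.0022] jaw dir -0.1478580536263452 toolx [-0.0033  0.0015 -1.    ] F [-0.3657  0.3394  0.8818] gap 0.04988483159646625
turn [-0.0026 -0.0015  0.0033]
shift in target frame [0.1198 0.0009 0.002 ] z tool [ 0. -1.  0.]
joints [-0.3643  0.149  -0.3961  1.0293  0.0003  1.2091]
```

View pics/s9.png

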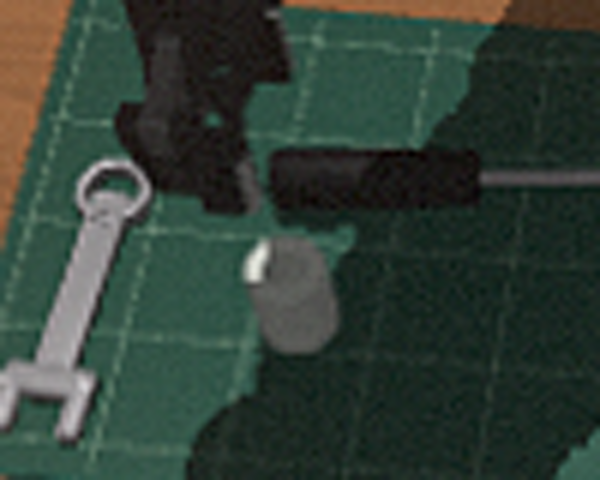

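The screwdriver handle edge at x≈0.40 is too close for jaws along x, so I'll grasp at 60° and 120° instead.

>>> send_rows --pt "0.02 0.001 0.002 -0.175 0 0 0.055" --pt "0.02 0 0 -0.175 0 0 0.055" --pt "0.01 0 0 -0.175 0 0 0.055" --pt "0 0 0 -0.175 0 0 0.055" --pt "0 0 0 -0.175 0 0 0.055" --pt "0 0 0 -0.172 0 0 0.055" --pt "0 0 0 0 0 0 0.055"

```text
t: 19.9
tcp_pos: [0.4446, -0.0803, 0.0802]
eef_rot: [0.183, 0.682, -0.183, 0.683]
contact_force: [0.7, 0.3, 0.3]
finger_gap: 0.645
```

```bash
python3 - <<'E'
from h import *
go([.443,-.081,.009],60)
a=arm.snapshot("scene")[:,:,::-1]
cv2.imwrite("pics/s10.png",cv2.resize(a[180:260,180:280],None,fx=6,fy=6,interpolation=cv2.INTER_CUBIC))
E
```

```text
t 19.9 tcp [ 0.4446 -0.0803  0.0802] shift tool [ 0.0712 -0.0014 -0.0011] jaw dir 59.94138702776978 toolx [ 0.0012 -0.0002 -1.    ] F [0.6765 0.3259 0.2937] gap 0.055076713681217776
turn [-0.001   0.0012 -0.0004]
shift in target frame [ 0.0712 -0.0014 -0.001 ] z tool [ 0.866 -0.5    0.   ]
joints [-0.365   0.1945 -0.4759  0.8991  0.0002  0.1597]
```

View pics/s10.png

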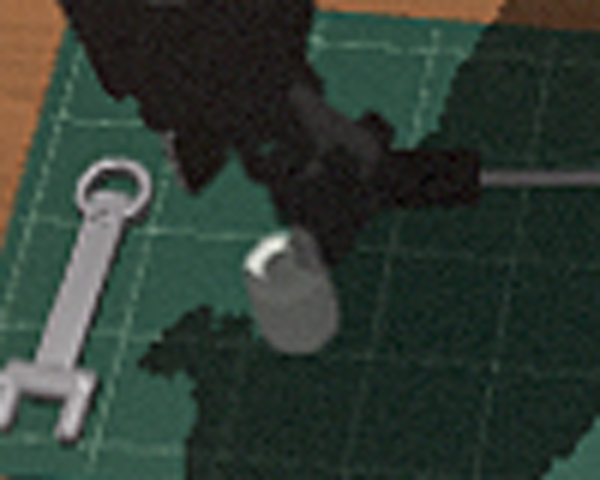

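>>> send_rows --pt "0.03 -0.001 -0.001 0 0 0 0.055" --pt "0.025 0 0 0 0 0 0.055" --pt "0.016 0 0 0 0 0 0.055" --pt "0 0 0 0 0 0 0.025" --pt "0 0 0 0 0 0 0.025" --pt "0 0 0 0 0 0 0.025" --pt "0 0 0 0 0 0 0.055" --pt "0 0 0 0 0 0 0.055"

```text
t: 20.95
tcp_pos: [0.4426, -0.082, 0.0085]
eef_rot: [0.184, 0.683, -0.184, 0.683]
contact_force: [0.3, -0.4, -0.3]
finger_gap: 0.644
```

>>> send_rows --pt "0 0 0 -0.175 0 0 0.055" --pt "0 0 0 -0.175 0 0 0.055" --pt "0 0 0 -0.175 0 0 0.055" --pt "0 0 0 -0.175 0 0 0.055" --pt "0 0 0 -0.175 0 0 0.055" --pt "0 0 0 -0.172 0 0 0.055" --pt "0 0 0 0 0 0 0.025" --pt "0 0 0 0 0 0 0.025" --pt "0 0 0 0 0 0 0.025"

```text
t: 22.08
tcp_pos: [0.4426, -0.082, 0.0085]
eef_rot: [-0.181, 0.683, 0.181, 0.684]
contact_force: [-1.6, 0.1, 5.8]
finger_gap: 0.362
```

```bash
python3 - <<'E'
from h import *
go([.616,.0116,.16],120)
E
```

```text
t 22.075 tcp [ 0.4426 -0.082   0.0085] shift tool [-0.1514 -0.0045  0.1971] jaw dir 119.64056892701042 toolx [ 0.0004 -0.0003 -1.    ] F [-1.5661  0.1113  5.8056] gap 0.0309235582159927
turn [-0.0063  0.0002  0.0004]
shift in target frame [-0.1515 -0.0057  0.197 ] z tool [0.866 0.5   0.   ]
joints [-0.37    0.2798 -0.5861  0.7043 -0.0001 -0.8873]
```

>>> send_rows --pt "-0.03 0 0 0 0 0 0.025" --pt "-0.06 0 0 0 0 0 0.025" --pt "-0.06 0 0.02 0 0 0 0.025" --pt "-0.002 -0.002 0.05 0 0 0 0.025" --pt "0 -0.002 0.055 0 0 0 0.025" --pt "0 -0.0005 0.05 0 0 0 0.025" --pt "0 0 0.022 0 0 0 0.025" --pt "0 0 0 0 0 0 0.025" --pt "0 0 0 0 0 0 0.025"

```text
t: 23.2
tcp_pos: [0.6145, 0.0119, 0.1592]
eef_rot: [-0.182, 0.684, 0.182, 0.683]
contact_force: [-0.4, 0.6, -0.5]
finger_gap: 0.36
```

```bash
python3 - <<'E'
from h import *
go([.616,.0116,.1285],120)
a=arm.snapshot("scene")[:,:,::-1]
cv2.imwrite("pics/s11.png",cv2.resize(a[220:320,200:300],None,fx=6,fy=6,interpolation=cv2.INTER_CUBIC))
E
```

```text
t 23.2 tcp [0.6145 0.0119 0.1592] shift tool [ 0.0307 -0.001   0.0012] jaw dir 119.77543945422566 toolx [-0.0011 -0.     -1.    ] F [-0.3636  0.6363 -0.4641] gap 0.030720711965122854
turn [-0.0039 -0.001  -0.0005]
shift in target frame [ 0.0307 -0.001   0.0011] z tool [0.866 0.5   0.   ]
joints [-0.117   0.3963  0.0406  1.2161 -0.0002 -0.6367]
```

View pics/s11.png

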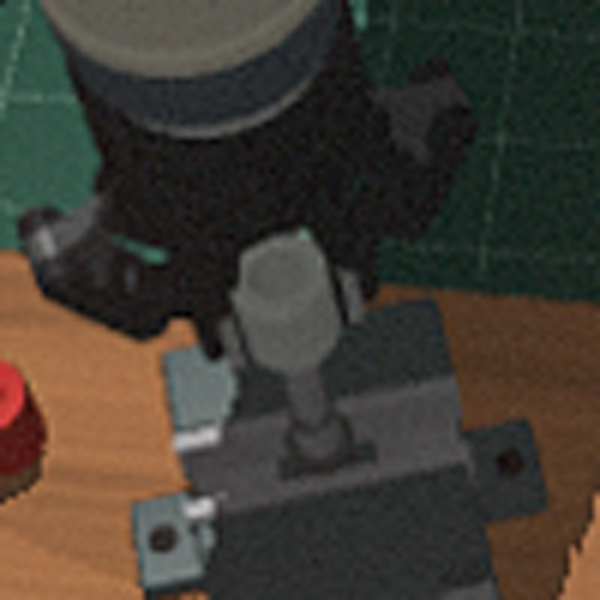

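The sleeve is held upright directly above the pin (crop (290,300)); the thick pin and collar are visible below. Lowering gently.

>>> send_rows --pt "0.012 -0.001 0.001 0 0 0 0.025" --pt "0.012 0 0 0 0 0 0.025" --pt "0.004 0 0 0 0 0 0.025" --pt "0.003 0 0 0 0 0 0.025" --pt "0 0 0 0 0 0 0.025"

```text
t: 23.88
tcp_pos: [0.6166, 0.0118, 0.1284]
eef_rot: [-0.182, 0.683, 0.182, 0.683]
contact_force: [-0.3, 0.2, 0.7]
finger_gap: 0.362
```

>>> send_rows --pt "0.004 0 0 0 0 0 0.025" --pt "0.004 0 0 0 0 0 0.025" --pt "0 0 0 0 0 0 0.025"

```text
t: 24.25
tcp_pos: [0.6165, 0.0118, 0.1201]
eef_rot: [-0.182, 0.683, 0.182, 0.683]
contact_force: [-0.7, 0.6, -0.5]
finger_gap: 0.363
```

>>> send_rows --pt "0.005 0 0 0 0 0 0.025" --pt "0.005 0 0 0 0 0 0.025" --pt "0 0 0 0 0 0 0.025"

```text
t: 24.62
tcp_pos: [0.6164, 0.0118, 0.1099]
eef_rot: [-0.182, 0.684, 0.182, 0.683]
contact_force: [-1.1, 0.3, -0.1]
finger_gap: 0.36
```

>>> send_rows --pt "0 0 0 0 0 0 0.06" --pt "0 0 0 0 0 0 0.06" --pt "0 0 0 0 0 0 0.06" --pt "0 0 0 0 0 0 0.06" --pt "-0.02 0 0 0 0 0 0.06" --pt "-0.05 0 0 0 0 0 0.06" --pt "-0.03 0 -0.03 0 0 0 0.06" --pt "0 0 -0.06 0 0 0 0.06" --pt "0 0 0 0 0 0 0.06"

```text
t: 25.75
tcp_pos: [0.5358, -0.034, 0.2113]
eef_rot: [-0.182, 0.683, 0.181, 0.683]
contact_force: [0.9, 0.5, 0.0]
finger_gap: 0.698
```

```bash
python3 - <<'E'
from h import *
a=arm.snapshot("scene")[:,:,::-1]
k=8;x0,y0=225,260
c=cv2.convertScaleAbs(cv2.resize(a[y0:y0+50,x0:x0+50],None,fx=k,fy=k,interpolation=cv2.INTER_CUBIC),alpha=1.5); d=c.copy()
for p in cyl("scene",[.616,.0118],.07,rb=.0085): cv2.polylines(d,[np.round((p-[x0,y0]+.5)*k).astype(int)],True,(0,0,255),1)
cv2.imwrite("pics/s12.png",np.hstack([c,d]))
go([.616,.0116,.08],120)
E
```

```text
t 25.8 tcp [ 0.5376 -0.0336  0.2113] shift tool [0.1314 0.0004 0.0904] jaw dir 119.77132258221604 toolx [ 0.0011 -0.0002 -1.    ] F [0.8541 0.6355 0.5888] gap 0.059673028231103487
turn [-0.004   0.0009  0.0007]
shift in target frame [ 0.1313 -0.      0.0905] z tool [0.866 0.5   0.   ]
joints [-0.2183  0.245  -0.0481  1.2766  0.0001 -0.7379]
```

View pics/s12.png

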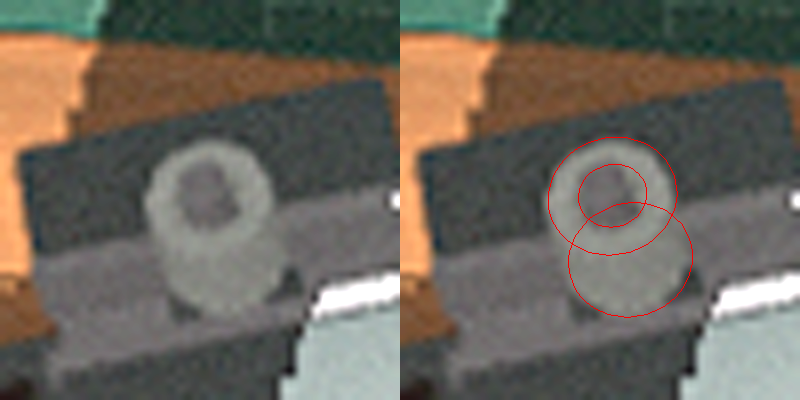

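The second sleeve sits lower, matching the model for resting on the collar, with the pin protruding from its top. It's oversize and goes in the tin.

>>> send_rows --pt "0 0 0.045 0 0 0 0.06" --pt "0.01 0 0.0455 0 0 0 0.06" --pt "0.05 0 0 0 0 0 0.06" --pt "0.05 0 0 0 0 0 0.06" --pt "0.023 0 0 0 0 0 0.06" --pt "0 0 0 0 0 0 0.06" --pt "0 0 0 0 0 0 0.025" --pt "0 0 0 0 0 0 0.025" --pt "0 0 0 0 0 0 0.025" --pt "0 0 0 0 0 0 0.025"

```text
t: 27.05
tcp_pos: [0.6182, 0.012, 0.0792]
eef_rot: [-0.183, 0.682, 0.182, 0.684]
contact_force: [1.2, 0.9, 7.0]
finger_gap: 0.36
```

```bash
python3 - <<'E'
from h import *
go([.5345,-.331,.2],120)
E
```

```text
t 27.05 tcp [0.6182 0.012  0.0792] shift tool [-0.1211 -0.256  -0.2431] jaw dir 119.86286506749545 toolx [ 0.0034 -0.0001 -1.    ] F [1.2433 0.8644 7.0081] gap 0.03075933867200919
turn [-0.0024  0.0029  0.0017]
shift in target frame [-0.1208 -0.2552 -0.244 ] z tool [0.866 0.5   0.   ]
joints [-0.1163  0.4493 -0.0877  1.0304  0.0003 -0.6375]
```

>>> send_rows --pt "-0.02 0 0 0 0 0 0.025" --pt "-0.05 0 0 0 0 0 0.025" --pt "-0.05 0 0 0 0 0 0.025" --pt "0 -0.02 -0.019 0 0 0 0.025" --pt "0 -0.042 -0.04 0 0 0 0.025" --pt "0 -0.043 -0.041 0 0 0 0.025" --pt "0 -0.043 -0.041 0 0 0 0.025" --pt "0 -0.043 -0.041 0 0 0 0.025" --pt "0 -0.042 -0.04 0 0 0 0.025" --pt "0 -0.023 -0.021 0 0 0 0.025"

```text
t: 28.3
tcp_pos: [0.5327, -0.3338, 0.1978]
eef_rot: [-0.182, 0.683, 0.181, 0.683]
contact_force: [0.2, 0.5, -0.8]
finger_gap: 0.361
```

>>> send_rows --pt "0.04 0 0 0 0 0 0.025" --pt "0.04 0 0 0 0 0 0.025" --pt "0 0 0 0 0 0 0.025"

```text
t: 28.68
tcp_pos: [0.5323, -0.3301, 0.1152]
eef_rot: [-0.181, 0.684, 0.184, 0.682]
contact_force: [0.2, -0.4, -0.3]
finger_gap: 0.363
```

```bash
python3 - <<'E'
from h import *
go([.5345,-.331,.014],120)
a=arm.snapshot("scene")[:,:,::-1];b=arm.snapshot("top")[:,:,::-1]
c=np.hstack([cv2.resize(x,None,fx=4,fy=4,interpolation=cv2.INTER_CUBIC) for x in(a[200:330,70:170],b[170:300,430:530])])
cv2.imwrite("pics/s13.png",c)
p=arm.observe()['tcp_pos'];p[2]=.0; print(proj("scene",p),proj("top",p))
E
```

```text
t 28.675 tcp [ 0.5323 -0.3301  0.1152] shift tool [ 0.1012 -0.0024  0.0016] jaw dir 119.84003965070531 toolx [-0.0041  0.0033 -1.    ] F [ 0.243  -0.3748 -0.3416] gap 0.03096970269977079
turn [-0.0028 -0.0019 -0.005 ]
shift in target frame [ 0.1012 -0.0019  0.0014] z tool [0.866 0.5   0.   ]
joints [-0.6889  0.4425 -0.0004  1.1332 -0.     -1.2097]
[[119.3571 257.4965]] [[481.0609 226.6722]]
```

View pics/s13.png

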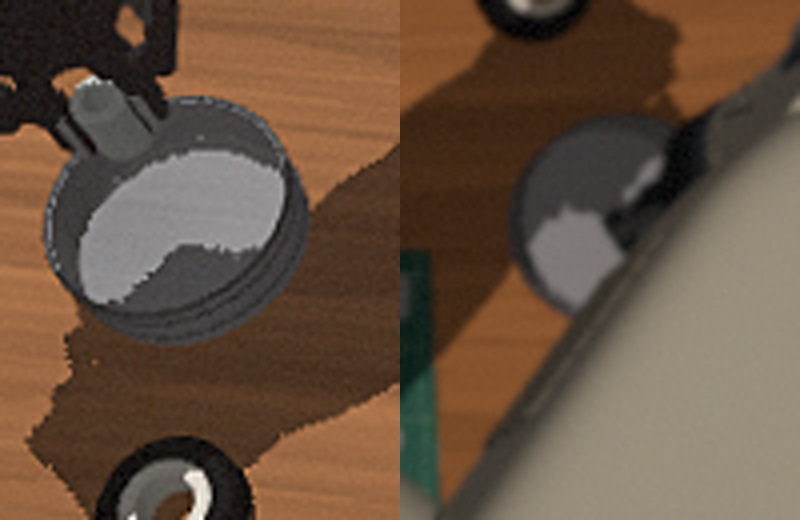

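>>> send_rows --pt "0.045 -0.002 0.001 0 0 0 0.025" --pt "0.04 0 0 0 0 0 0.025" --pt "0.01 0 0 0 0 0 0.025" --pt "0 0 0 0 0 0 0.025" --pt "0.004 0 0 0 0 0 0.025" --pt "0.002 0 0 0 0 0 0.025" --pt "0 0 0 0 0 0 0.025"

```text
t: 29.65
tcp_pos: [0.5359, -0.3323, 0.017]
eef_rot: [-0.182, 0.683, 0.182, 0.683]
contact_force: [-0.2, -0.6, -0.4]
finger_gap: 0.361
```

>>> send_rows --pt "0.003 0 0 0 0 0 0.025" --pt "0.002 0 0 0 0 0 0.025" --pt "0 0 0 0 0 0 0.025"

```text
t: 30.02
tcp_pos: [0.5356, -0.3322, 0.0114]
eef_rot: [-0.182, 0.683, 0.182, 0.683]
contact_force: [-0.3, -0.2, -1.1]
finger_gap: 0.359
```

>>> send_rows --pt "0.001 0 0 0 0 0 0.025" --pt "0.001 0 0 0 0 0 0.025" --pt "0 0 0 0 0 0 0.025"

```text
t: 30.4
tcp_pos: [0.5357, -0.3323, 0.0112]
eef_rot: [-0.183, 0.683, 0.182, 0.683]
contact_force: [-5.3, 2.5, 14.9]
finger_gap: 0.359
```

Contact with the tin floor. I'll back off slightly, release and retreat.

>>> send_rows --pt "-0.0015 0 0 0 0 0 0.025" --pt "0 0 0 0 0 0 0.055" --pt "0 0 0 0 0 0 0.055" --pt "0 0 0 0 0 0 0.055" --pt "-0.03 0 0 0 0 0 0.055" --pt "-0.06 0 0 0 0 0 0.055" --pt "-0.06 0 0 0 0 0 0.055" --pt "-0.04 0 -0.05 0 0 0 0.055" --pt "0 0 -0.06 0 0 0 0.055" --pt "0 0 0 0 0 0 0.055"

```text
t: 31.65
tcp_pos: [0.4387, -0.3882, 0.2008]
eef_rot: [-0.181, 0.684, 0.18, 0.684]
contact_force: [-0.3, 0.7, -0.1]
finger_gap: 0.647
```

```bash
python3 - <<'E'
from h import *
print(arm.observe())
for n in("scene","top"): cv2.imwrite(f"pics/{n}14.png",arm.snapshot(n)[:,:,::-1])
E
```

```text
{'t': 31.65, 'joints': array([-0.8674,  0.3289,  0.0445,  1.2854, -0.0006, -1.3845]), 'qvel': array([0.0524, 0.0277, 0.0154, 0.0011, 0.0214, 0.0434]), 'effort': array([ -2.0799, -62.2113,  34.2126,   0.0048,  -0.3146,  -0.6104]), 'tcp_pos': array([ 0.4387, -0.3882,  0.2008]), 'eef_rot': array([-0.1812,  0.6836,  0.1804,  0.6836]), 'contact_force': array([-0.3463,  0.6957, -0.1317]), 'wrist_torque': array([ 0.0392, -0.0497,  0.0336]), 'finger_gap': 0.646676369616277}
```

View pics/scene14.png

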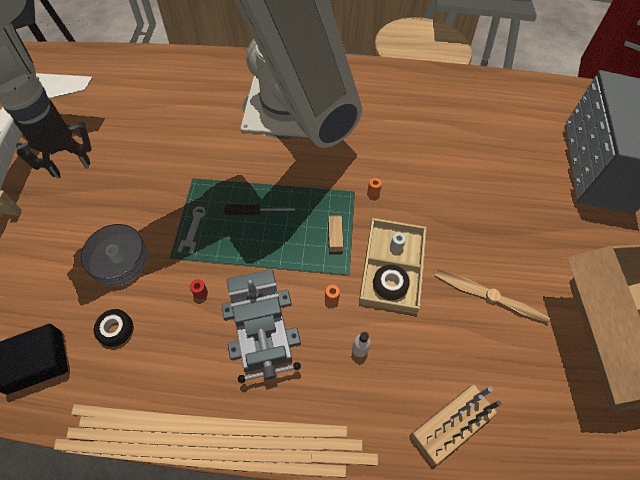

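View pics/top14.png

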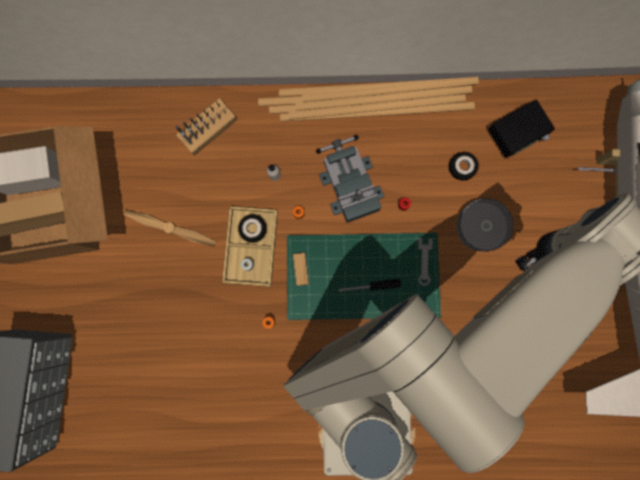

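The final pictures show one sleeve upright in the empty bay (scene (398,240)) and the other in the tin (115,250). The gauge is free and the bystanders look unmoved.

```bash
python3 -c "
from plant import arm
print(arm.close_job())"
```

```text
the job is handed in; nothing more can be done
None
```

Both sleeves have been gauged one at a time and put away, and I handed the job in at about 32 s of the 70 s allowed.

- **Left sleeve (nearer the sanding block):** it stopped on the step, so it is good. It met firm resistance when gripped and lowered 1.5 mm, and no pin showed above its top. It is standing upright in the empty tray bay.
- **Right sleeve:** it sank to the collar, matching the collar-height overlay, with the pin showing in its top. It is oversize and is in the scrap tin.

**Disagreement:** on the gauge, the left sleeve's outline in the scene camera was about 1 px low. Read literally, that puts it about 3–5 mm below the step position. I put this down to tilt and calibration error. The bore looked like 13.6 mm, and the sleeve clearly did not reach the collar.

**Last check:** the final pictures show both sleeves in place, the gauge free, the other objects apparently unmoved, and the gripper open and clear of everything. The highest contact reading I saw was about 18 N at the gauge, and about 16 N at the tin floor.

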